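# Lever open the bead organiser

### The job

Take the flat-bladed opener from the wooden tray, slide its blade into the gap under the lip on the front of the bead organiser's hinged lid and lever the lid up until it stands open, upright or leaning back, on its stiff hinge. Then lay the opener back down flat on the floor of the tray, wholly inside it. Touch the organiser only with the opener, never with the gripper, and leave everything else where it is.

Things in the scene. Friction and masses are not known exactly. Their poses are not given: they have to be found in the camera images.
- organiser: White plastic bead organiser, fixed, 100 (x) by 150 (y) by 40 mm high plus a 4 mm lid hinged along its +x side; origin at the centre of its underside, z up, front faces its own -x. Mid-front a ledge (76 mm wide, top at z = 28 mm) and above it the lid's lip stick out 14 mm from the front wall (x = -50 mm) to x = -64 mm.
- gap (a point): Middle of the mouth of the gap between ledge and lip, at x = -64, z = 34 mm on the organiser, axes as the organiser: the gap is 12 mm high (z = 28 to 40 mm) with the lid closed, 14 mm deep towards +x, and 64 mm wide between two small cheeks that stand on the ledge up to z = 44 mm.
- lid (a joint): Angle of the organiser's lid: 0 closed, grows as it opens upward, 1.57 upright, stop at 1.85. Stiff hinge: the lid stays at any angle; about 1 N at the lip moves it. It may start slightly ajar (up to 0.05). The lid is a flat 4 mm plate reaching 100 mm from the hinge, plus a lip 60 mm wide and 14 mm long.
- hinge (a point): Point on the lid's hinge axis at its middle, fixed on the organiser at x = 50 mm, z = 42 mm; its axes are those of the organiser (hinge axis along y).
- lip (a point): Middle of the lower front edge of the lid's lip, 114 mm from the hinge axis; moves with the lid.
- tray: Wooden tray, fixed, 230 (x) by 176 (y) by 20 mm high, walls and floor 6 mm thick; origin at the centre of its underside, z up.
- blade: The opener, loose, 60 g: dark wooden handle 100 long, 18 wide, 16 mm thick, with a flat straight steel blade 70 long, 16 wide, 3 mm thick at mid-thickness of the handle. Origin at the centre of the handle's underside; x along the handle towards the blade's tip, z up. It lies in one half of the tray, blade pointing away from the robot; the awl lies in the other half.
- blade_tip (a point): Middle of the blade's end edge, at x = 120 mm, z = 8 mm on the opener; axes as the opener.
- blade_grip (a point): Centre of mass of the opener, a good place to grip the handle across its 18 mm width: x = 22 mm, z = 8 mm on the opener.
- blade_butt (a point): Middle of the handle's rear end, x = -50 mm, z = 8 mm on the opener.
- awl: Bystander in the tray: awl with a bulged wooden handle 70 long, 16 mm thick and a thin round spike 60 mm long, 4 mm across; origin under the middle of the handle, x towards the spike.
- cone: Bystander: white ceramic ring cone, 46 mm across, 78 mm high; origin under its centre.
- dish: Bystander: round glass dish, 90 mm across, 28 mm high; origin under its centre.
- crimper: Bystander: steel crimping tool lying flat, about 155 long, 60 wide, 14 mm high; origin near its middle, x towards the jaws.
- jar: Bystander: glass jar with metal lid, 56 mm across, 70 mm high; origin under its centre.
- spool: Bystander: wooden spool standing on its flange, 60 mm across, 36 mm high; origin under its centre.
- block: Bystander: square steel bench block 80 by 80 by 22 mm; origin under its centre.
Not all that is in view belongs to the job. What is shaped like the blade but purple is not meant. Of the things that look like the organiser, the larger one is meant.

How it is judged:
By the outcome, as a careful person would: the job done as asked, in the order asked, and still so for the second after the job is handed in, with the robot touching nothing.
It also fails if it takes over 62 s, if anything falls off the work surface, if the arm or the gripper's body presses on something with over 40 N, if the wrist force passes 120 N, or if a joint passes its speed limit or range.

### The arm

A 7-joint arm with a two-finger parallel gripper is mounted at the origin on the work surface. World frame = base frame: x ahead of the robot, y to its left, z up, the work surface at z = 0. Lengths are in m, angles in rad, forces in N, time in s.
With the tool pointing down it reaches from about 0.425 to 0.925 m from the base axis. Payload 6.8 kg.
Tool frame: the origin (TCP) lies on the mounting face of the last link; the fingertips stand 173 mm ahead of it and the grasp point (between the pads) lies 155 mm ahead of it (grip_point_offset is the distance from the TCP to the grasp point, in m); x points along the fingers, z is the direction in which the jaws open and shut, and the axes are right-handed (so a half turn about x gives the same grasp; the last joint's range is limited). The gripper opens to 85 mm and grips with 20 to 120 N. Pads are 22 mm wide; open, the fingers measure 114 mm over their backs; the gripper's body (76 mm by 85 mm) begins 54 mm behind the grasp point. The pads swing forward as they close: fully open they stand 13 mm farther back than shut.
Start: joints at [1.003, 0.477, 0.022, 1.555, -0.011, 1.109, -0.083], TCP at [0.3, -0.605, 0.405] pointing down, gripper open.
Joint ranges: [-2.96, 2.96], [-0.34, 2.1], [-1.41, 1.46], [0.24, 2.44], [-1.37, 4.51], [0.17, 1.92], [-2.96, 2.96]. Speed limits (rad/s): [2.39, 2.39, 3.14, 3.14, 3.14, 3.14, 3.14].

### API

Orientations are given as a rotation vector (axis times angle).
In Python, from bench import * gives the robot as it stands. The module is installed in compiled form; this text tells all that it offers.
- The arm moves only by the tool servo_tool, never from a script. Its argument "motion" is a list of rows, each a list of 5 numbers: the shift along the tool's x, y, z in m, then the turn about the tool's x in degrees, then the gripper command: -1 is fully open, 1 is shut, values between are in proportion. In form: [[dx, dy, dz, turn, fingers], ...]. A call has 1 to 8 rows; each row is the pose to reach, as a shift and turn from the pose measured when the call began, along the tool's axes at that moment; what a row does not reach only later rows make up. A row lasts 1/10 s, in which the tool goes at most 50 mm and 8.59 degrees, less where a joint would pass 70% of its speed; a pose out of reach is approached as far as the arm can. A call with a gripper value outside its range is refused whole. The fingers move at their own pace and stop on an object; "force" is the grip in N (left out, the last holds). Time passes only in rows, so rows that repeat a pose let the fingers close. It gives the time, the measured TCP pose, the force and the opening at its end, in the units of the state.
- get_obs(): the state, without advancing time (a new reading comes with each control period).
- grab_frame(name): name is "scene" or "top" or "wrist"; returns the picture (400x640x3 uint8, red, green, blue); there is no depth.
- camera_params(name): a dict with "mtx" (3x3 intrinsics, pixels), "world_to_cam" (4x4, takes a point from world to camera coordinates); the wrist camera has in their place "T_tool_cam" (4x4, takes a point from camera to tool coordinates, whose origin is the TCP and whose axes are the tool frame's). Camera axes: x right, y down, z forward; pixel columns grow to the right and rows downward; lengths in m; the calibration is good to about 2 mm. A picture is of the moment at which its call begins: read the wrist's pose just before it. camera_params takes no time and is no camera call.
- hand_in(): hands the job in, once; it reports no verdict.
The state is a dict: "clock": time; "joints": joint angles; "qvel": joint speeds; "tau": joint torques, N m; "tcp_pos": TCP position; "orientation": TCP orientation; "contact_force": force on the tool from outside, world axes, zero at the start; "moment": the same for the moment, N m; "grip_width": finger opening in m.
Only numpy, scipy, OpenCV 4.12 (cv2) and the standard library are available. Lean on these libraries where they do the work, as an engineer would, in place of code of your own. Each camera call takes 0.05 s, during which the arm holds its last target. There are 200 camera calls.

## Working session

There is one attempt and no reset: what is moved stays moved. The work goes in short steps, Python scripts to look and compute and a tool call to move; the robot and the scene stay as the last step left them, time stands still between calls to the robot, and variables do not carry over. Pictures are saved under pics/ and viewed, about 8 in all and at most 12, crops included, and the job is handed in when it is done.

Besides the shell and the picture viewer there is one more tool, called after "Call:" as name([rows], argument=value, ...), one row to a line, values as JSON. servo_tool: Moves the arm, as the interface text tells. Its arguments: {"type":"object","properties":{"motion":{"type":"array","items":{"type":"array","items":{"type":"number"}}},"force":{"type":"number"}},"required":["motion"]}

```bash
mkdir -p pics
cat > h.py <<'E'
from bench import *
import numpy as np, cv2
from scipy.spatial.transform import Rotation as R
def save(n,im): cv2.imwrite('pics/'+n,im[:,:,::-1])
def cam(name,obs=None):
    p=camera_params(name); K=np.array(p['mtx'])
    if name!='wrist': return K,np.array(p['world_to_cam'])
    T=np.eye(4);T[:3,:3]=R.from_rotvec(obs['orientation']).as_matrix();T[:3,3]=obs['tcp_pos']
    return K,np.linalg.inv(T@np.array(p['T_tool_cam']))
def proj(c,P):
    K,W=c;P=np.atleast_2d(P);q=P@W[:3,:3].T+W[:3,3];q=q@K.T;return q[:,:2]/q[:,2:]
def ray(c,uv):
    K,W=c;d=np.linalg.inv(K)@np.array([uv[0],uv[1],1.]);Rm=W[:3,:3]
    d=Rm.T@d;return -Rm.T@W[:3,3],d/np.linalg.norm(d)
def onz(c,uv,z):
    o,d=ray(c,uv);return o+d*(z-o[2])/d[2]
def tri(cs,uvs):
    A=np.zeros((3,3));b=np.zeros(3)
    rs=[ray(c,u) for c,u in zip(cs,uvs)]
    for o,d in rs:
        M=np.eye(3)-np.outer(d,d);A+=M;b+=M@o
    X=np.linalg.solve(A,b);return X,[np.linalg.norm((np.eye(3)-np.outer(d,d))@(X-o)) for o,d in rs]
E
python3 - <<'E'
from h import *
np.set_printoptions(precision=3,suppress=True)
o=get_obs();print(o)
s=grab_frame('scene');t=grab_frame('top')
np.savez('f0.npz',s=s,t=t)
save('s0.png',s);save('t0.png',t)
for n in('scene','top'):
  K,W=cam(n);print(n,K,-W[:3,:3].T@W[:3,3],W[2,:3])
print(camera_params('wrist'), R.from_rotvec(o['orientation']).as_matrix())
E
```

```text
{'clock': 0.0, 'joints': array([ 1.003,  0.478,  0.022,  1.556, -0.012,  1.109, -0.083]), 'qvel': array([-0.001, -0.001,  0.001, -0.001,  0.001,  0.   , -0.002]), 'tau': array([  0.   , -59.645,   1.608, -28.119,   0.012,   0.009,   0.   ]), 'tcp_pos': array([ 0.299, -0.605,  0.404]), 'orientation': array([ 0.865,  1.394, -0.864]), 'contact_force': array([ 0.172, -0.544, -0.534]), 'moment': array([-0.019, -0.024, -0.027]), 'grip_width': 0.08510005504930811}
scene [[389.377   0.    324.93 ]
 [  0.    389.377 195.888]
 [  0.      0.      1.   ]] [1.074 0.704 0.764] [-0.444 -0.646 -0.62 ]
top [[414.374   0.    318.874]
 [  0.    414.374 209.409]
 [  0.      0.      1.   ]] [0.45  0.006 1.176] [ 0.141 -0.033 -0.99 ]
{'mtx': array([[352.353,   0.   , 322.633],
       [  0.   , 352.353, 201.753],
       [  0.   ,   0.   ,   1.   ]]), 'T_tool_cam': array([[-0.   , -0.275,  0.961,  0.031],
       [-0.001, -0.961, -0.275,  0.07 ],
       [ 1.   , -0.001,  0.   , -0.001],
       [ 0.   ,  0.   ,  0.   ,  1.   ]])} [[-0.001  0.896  0.444]
 [ 0.002  0.444 -0.896]
 [-1.    -0.    -0.002]]
```

View pics/s0.png

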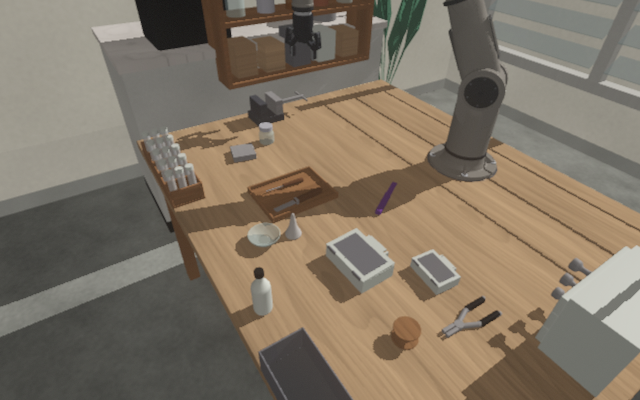

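View pics/t0.png

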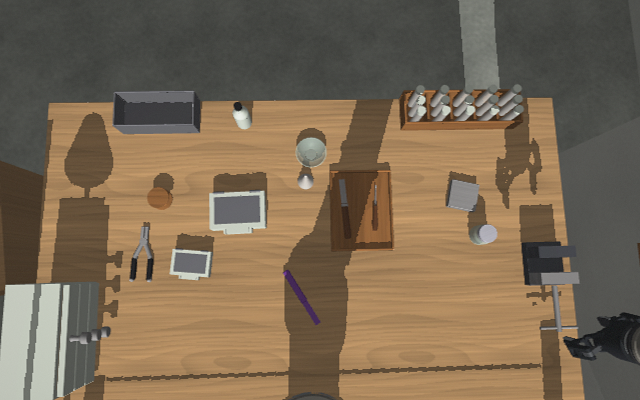

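The scene picture shows the tray at (292,192), the large organiser at (360,260), the small one at (436,271) and the purple stick at (386,198).

In the top view, the candidates for the opener are:
- The grey blade with dark handle in the left half of the tray, about (345,208). This is my choice.
- The awl at (375,205).
- The purple stick at (301,297), excluded by its colour.

The candidates for the organiser are the large one at (238,211), which is my choice, and the small one at (190,263). I'll check both choices in one crop.

Run:
```python
from h import *
np.set_printoptions(precision=3,suppress=True)
f=np.load('f0.npz');s,t=f['s'],f['t']
a=cv2.resize(t[165:255,200:400],None,fx=4,fy=4,interpolation=cv2.INTER_CUBIC)
b=cv2.resize(s[160:220,240:340],None,fx=4,fy=4,interpolation=cv2.INTER_CUBIC)
c=cv2.resize(s[225:295,315:400],None,fx=4,fy=4,interpolation=cv2.INTER_CUBIC)[:240]
im=np.zeros((600,800,3),np.uint8);im[:360]=a;im[360:,:400]=b;im[360:,400:740]=c
save('c0.png',im)
c=cam('top')
for n,uv,z in [('tip',(342,180),.014),('butt',(348,238),.014),('lipmid',(240,233),.042),('hingeL',(210,193),.044),('hingeR',(264,193),.044),('trayTL',(331,171),.02),('trayTR',(390,171),.02),('trayBL',(332,249),.02),('trayBR',(394,249),.02)]:
  print(n,onz(c,uv,z))
```

```text
tip [ 0.699 -0.101  0.014]
butt [ 0.533 -0.112  0.014]
lipmid [0.551 0.185 0.042]
hingeL [0.663 0.267 0.044]
hingeR [0.66  0.119 0.044]
trayTL [ 0.725 -0.07   0.02 ]
trayTR [ 0.722 -0.239  0.02 ]
trayBL [ 0.503 -0.066  0.02 ]
trayBR [ 0.499 -0.24   0.02 ]
```

View pics/c0.png

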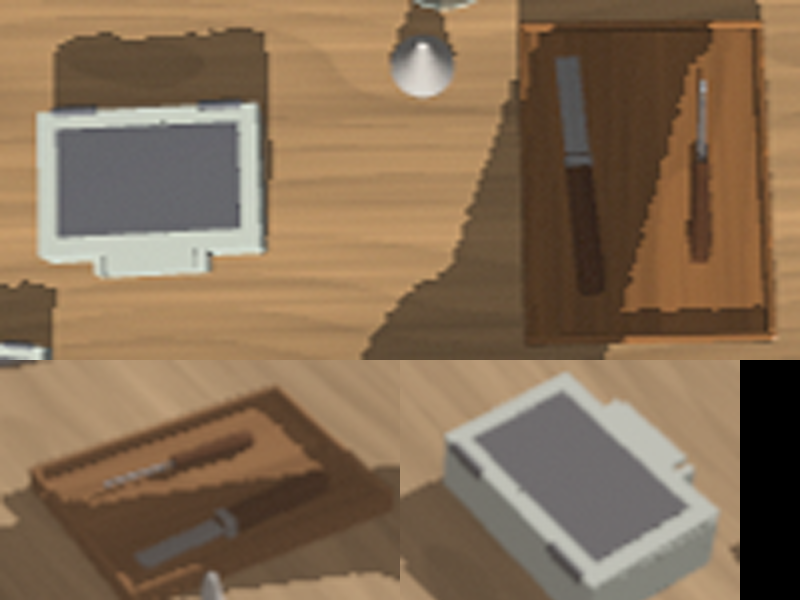

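The crop confirms both choices. The opener has a wide grey blade and dark handle, with its tip at top-view pixel (341.8,179.3) and butt at (347.8,238.3), and the measured length of 167 mm agrees with 170 mm. The larger organiser has its lip facing the robot at about (238.5,233). I'll move above the opener now.

Call:
servo_tool([
  [0,0.49,-0.31,22.6,0.34],
  [0,0.49,-0.31,22.6,0.34],
  [0,0.49,-0.31,22.6,0.34],
  [0,0.49,-0.31,22.6,0.34],
  [0,0.49,-0.31,22.6,0.34],
  [0,0.49,-0.31,22.6,0.34],
  [0,0.49,-0.31,22.6,0.34],
  [0,0.49,-0.31,22.6,0.34],
])

```text
clock: 0.9
tcp_pos: [0.508, -0.2613, 0.4042]
orientation: [1.162, 1.241, -1.161]
contact_force: [0.4, -0.4, 0.3]
grip_width: 0.0284
```

Call:
servo_tool([
  [0.0,0.105,-0.147,0,0.34],
  [0.0,0.105,-0.147,0,0.34],
  [0.0,0.105,-0.147,0,0.34],
  [0.0,0.105,-0.147,0,0.34],
  [0.07,0.105,-0.147,0,0.34],
  [0.07,0.105,-0.147,0,0.34],
  [0.07,0.105,-0.147,0,0.34],
  [0.07,0.105,-0.147,0,0.34],
])

```text
clock: 1.7
tcp_pos: [0.6032, -0.1078, 0.3346]
orientation: [1.162, 1.241, -1.162]
contact_force: [0.3, -0.4, 0.1]
grip_width: 0.0283
```

Run:
```python
from h import *
np.set_printoptions(precision=4,suppress=True)
o=get_obs();w=grab_frame('wrist');save('w0.png',w)
np.savez('w0.npz',w=w,p=o['tcp_pos'],r=o['orientation'])
print(o['tcp_pos'],R.from_rotvec(o['orientation']).as_matrix(),o['qvel'])
c=cam('wrist',o);print(proj(c,[[.699,-.101,.014],[.533,-.112,.014]]))
```

```text
[ 0.6032 -0.1078  0.3346] [[-0.0016  0.9979  0.0648]
 [ 0.0015  0.0648 -0.9979]
 [-1.     -0.0015 -0.0016]] [ 0.0045 -0.027  -0.0019 -0.0278 -0.0005 -0.0009 -0.0014]
[[323.5328  63.8223]
 [323.8655 261.8743]]
```

View pics/w0.png

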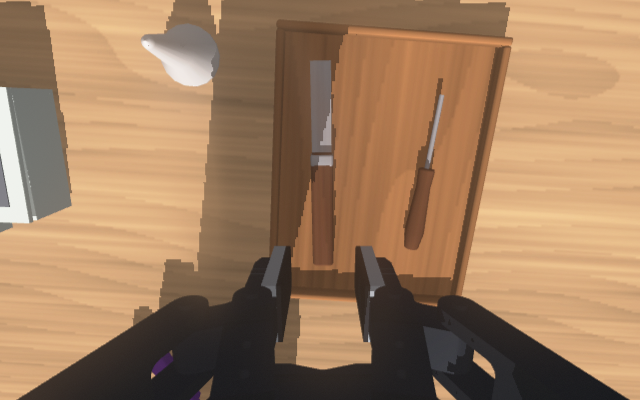

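The wrist view shows the opener in the left half of the tray with its tip at (320.5,60) and butt at (323.5,265), roughly centred between the jaws. The awl is well clear at (420,200). Next I'll triangulate heights and measure the tray and organiser.

Run:
```python
from h import *
np.set_printoptions(precision=4,suppress=True)
f=np.load('w0.npz');cw=cam('wrist',dict(tcp_pos=f['p'],orientation=f['r']));cs=cam('scene');ct=cam('top')
for n,a,b,c in [('tip',(341.75,179.25),(275,209.2),(320.5,60)),('butt',(347.75,238.25),(320,189.5),(323.5,265))]:
  print(n,tri([ct,cs,cw],[a,b,c]),tri([cs,cw],[b,c])[0])
for uv in [(279,22),(510,41),(271,290)]: print('tray',onz(cw,uv,.02))
# organiser lid edges in top: white mask
g=np.load('f0.npz')['t'];g2=g[180:245,200:275].astype(int)
m=((g2.min(2)>150)&(g2.max(2)-g2.min(2)<40)).astype(np.uint8)
n,l,st,ce=cv2.connectedComponentsWithStats(m);k=1+st[1:,4].argmax();print(st[k])
ys,xs=np.where(l==k)
for r in range(st[k][1],st[k][1]+st[k][3]):
  q=xs[ys==r];print(r+180,q.min()+200,q.max()+200,len(q),end=' | ')
```

```text
tip (array([ 0.7007, -0.099 ,  0.0179]), [np.float64(0.000789959794788174), np.float64(0.000623830421691138), np.float64(0.0006196981948381263)]) [ 0.7008 -0.0984  0.0182]
butt (array([ 0.5321, -0.1119,  0.0154]), [np.float64(0.0003247071273875052), np.float64(0.0014920192495288711), np.float64(0.001373755054127687)]) [ 0.5321 -0.1121  0.0153]
tray [ 0.7248 -0.0668  0.02  ]
tray [ 0.7229 -0.2375  0.02  ]
tray [ 0.5051 -0.066   0.02  ]
[  9  11  57  43 921]
191 260 263 4 | 192 229 263 34 | 193 209 263 44 | 194 209 263 55 | 195 209 263 49 | 196 209 263 28 | 197 209 263 11 | 198 209 263 9 | 199 209 263 9 | 200 209 263 9 | 201 209 263 9 | 202 209 263 9 | 203 209 263 9 | 204 209 263 9 | 205 209 264 10 | 206 209 264 10 | 207 210 264 9 | 208 210 263 8 | 209 210 264 9 | 210 210 264 9 | 211 210 264 9 | 212 210 264 9 | 213 210 264 9 | 214 210 264 9 | 215 210 264 9 | 216 210 264 9 | 217 210 264 9 | 218 210 264 9 | 219 210 264 9 | 220 210 264 9 | 221 210 264 9 | 222 210 264 16 | 223 210 264 37 | 224 210 264 55 | 225 210 264 55 | 226 210 264 55 | 227 210 265 56 | 228 210 260 50 | 229 210 251 42 | 230 212 251 37 | 231 224 251 28 | 232 224 251 28 | 233 224 243 20 |
```

Call:
servo_tool([
  [0.05,0,-0.0015,-0.7,0.34],
  [0.1,0,-0.0015,-0.7,0.34],
  [0.13,0,-0.0015,-0.7,0.34],
  [0.145,0,-0.0015,-0.7,0.34],
  [0.154,0,-0.0015,-0.7,0.34],
  [0.154,0,-0.0015,-0.7,0.34],
  [0.154,0,-0.0015,-0.7,0.34],
])

```text
clock: 2.45
tcp_pos: [0.6046, -0.1065, 0.1834]
orientation: [1.155, 1.242, -1.15]
contact_force: [-0.2, -0.4, 0.2]
grip_width: 0.028
```

Call:
servo_tool([
  [0,0,0,0,1],
  [0,0,0,0,1],
  [0,0,0,0,1],
  [0,0,0,0,1],
  [0,0,0,0,1],
  [0,0,0,0,1],
], force=70)

```text
clock: 3.05
tcp_pos: [0.6053, -0.1066, 0.1849]
orientation: [1.156, 1.24, -1.148]
contact_force: [-1.5, -0.3, 7.1]
grip_width: 0.0162
```

Call:
servo_tool([
  [-0.01,0,0,0,1],
  [-0.03,0,0,0,1],
  [-0.07,0,0,0,1],
  [-0.1,0,0,0,1],
  [-0.1,0,0,0,1],
  [-0.1,0,0,0,1],
])

```text
clock: 3.65
tcp_pos: [0.6047, -0.1067, 0.286]
orientation: [1.156, 1.239, -1.147]
contact_force: [0.0, -0.7, -0.8]
grip_width: 0.0158
```

Run:
```python
from h import *
np.set_printoptions(precision=4,suppress=True)
o=get_obs();w=grab_frame('wrist')
s=grab_frame('scene');t=grab_frame('top');np.savez('g1.npz',w=w,s=s,t=t,p=o['tcp_pos'],r=o['orientation'])
print(o['tcp_pos'],o['contact_force'],o['grip_width'],R.from_rotvec(o['orientation']).as_matrix())
im=np.zeros((600,800,3),np.uint8)
im[:375,:600]=cv2.resize(w,(600,375))
im[375:,:375]=cv2.resize(s[150:210,250:350],(375,225));im[375:,380:755]=cv2.resize(t[165:255,270:420],(375,225))
save('g1.png',im)
```

```text
[ 0.6047 -0.1067  0.286 ] [ 0.0439 -0.7272 -0.8221] 0.015803457800859223 [[ 0.0078  0.997   0.0764]
 [ 0.0003  0.0764 -0.9971]
 [-1.      0.0078  0.0002]]
```

View pics/g1.png

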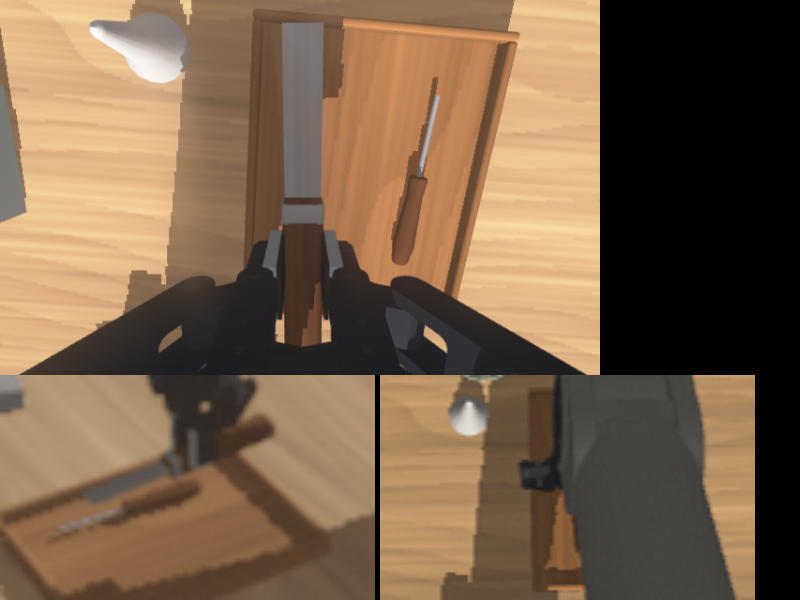

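The opener is held square between the pads along its handle, with the tip at about (322,24) in the full wrist picture. The awl and tray are undisturbed.

Run:
```python
from h import *
np.set_printoptions(precision=4,suppress=True)
f=np.load('g1.npz');o=dict(tcp_pos=f['p'],orientation=f['r']);cw=cam('wrist',o);cs=cam('scene');ct=cam('top')
X,e=tri([cw,cs],[(322,24),(272.7,181.2)]);Rm=R.from_rotvec(f['r']).as_matrix()
print('tip',X,e,'tool',Rm.T@(X-f['p']))
P=[onz(ct,u,.044) for u in [(209.5,193),(264.7,190.9),(210,229.5),(266,227.5),(225,233.7),(252.3,232.5)]]
for p in P:print(p)
```

```text
tip [ 0.7008 -0.0984  0.1203] [np.float64(0.0001934845210095983), np.float64(0.00019348452100962786)] tool [ 0.1664  0.0951 -0.0009]
[0.6628 0.2688 0.044 ]
[0.666  0.1173 0.044 ]
[0.5619 0.2661 0.044 ]
[0.5642 0.1143 0.044 ]
[0.5496 0.2255 0.044 ]
[0.5513 0.1516 0.044 ]
```

Call:
servo_tool([
  [0,-0.157,-0.306,3.2,1],
  [0,-0.157,-0.306,3.2,1],
  [0,-0.157,-0.306,3.2,1],
  [0,-0.157,-0.306,3.2,1],
  [0,-0.157,-0.306,3.2,1],
  [0,-0.157,-0.306,3.2,1],
  [0,-0.157,-0.306,3.2,1],
  [0,-0.157,-0.306,3.2,1],
])

```text
clock: 4.6
tcp_pos: [0.4205, 0.1917, 0.2825]
orientation: [1.188, 1.225, -1.185]
contact_force: [0.7, -0.6, -0.8]
grip_width: 0.0158
```

Call:
servo_tool([
  [0,0,0,0,1],
  [0,0,0,0,1],
])

```text
clock: 4.8
tcp_pos: [0.4203, 0.1915, 0.2818]
orientation: [1.187, 1.226, -1.186]
contact_force: [0.8, -0.3, -1.0]
grip_width: 0.016
```

Run:
```python
from h import *
np.set_printoptions(precision=4,suppress=True)
o=get_obs();w=grab_frame('wrist');s=grab_frame('scene');np.savez('g2.npz',w=w,s=s,p=o['tcp_pos'],r=o['orientation'])
print(o['tcp_pos'],o['contact_force'],o['grip_width'],R.from_rotvec(o['orientation']).as_matrix())
im=np.zeros((600,800,3),np.uint8)
im[:375,:600]=cv2.resize(w,(600,375))
im[375:,:375]=cv2.resize(s[220:292,300:420],(375,225))
save('g2.png',im)
```

```text
[0.4203 0.1915 0.2818] [ 0.789  -0.3467 -1.0252] 0.015969062121695382 [[-0.0009  0.9995  0.0312]
 [ 0.0016  0.0312 -0.9995]
 [-1.     -0.0008 -0.0017]]
```

View pics/g2.png

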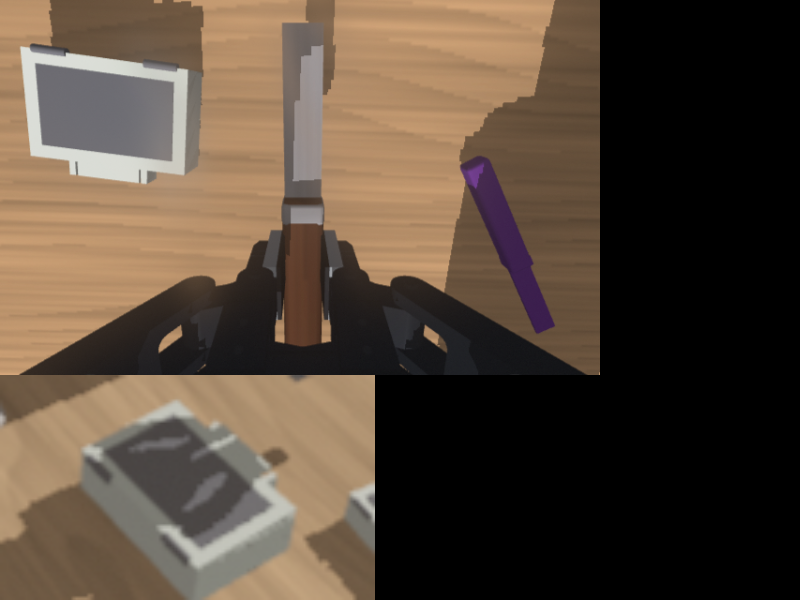

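The wrist view shows only the small decoy organiser on the left at (110,110) and the purple stick on the right. The large one lies just past the top of the frame. I'll go higher and further forward for a look at its lip.

Call:
servo_tool([
  [-0.03,0.03,0,0,1],
  [-0.05,0.06,0,0,1],
  [-0.05,0.06,0,0,1],
  [-0.05,0.06,0,0,1],
  [-0.05,0.06,0,0,1],
])

```text
clock: 5.4
tcp_pos: [0.4801, 0.1915, 0.3311]
orientation: [1.188, 1.224, -1.19]
contact_force: [-0.1, -0.4, -1.2]
grip_width: 0.0158
```

Run:
```python
from h import *
np.set_printoptions(precision=4,suppress=True)
o=get_obs();w=grab_frame('wrist');np.savez('g3.npz',w=w,p=o['tcp_pos'],r=o['orientation'])
print(o['tcp_pos'],R.from_rotvec(o['orientation']).as_matrix()[:,1:])
im=cv2.resize(w[0:220,80:560],(800,367));save('g3.png',im)
print(proj(cam('wrist',o),[[.5496,.2255,.044],[.5513,.1516,.044],[.5619,.2661,.044],[.5642,.1143,.044],[.6628,.2688,.044],[.666,.1173,.044]]))
```

```text
[0.4801 0.1915 0.3311] [[ 0.9996  0.0281]
 [ 0.0281 -0.9996]
 [-0.0023 -0.0005]]
[[277.9165  98.1485]
 [384.1     98.5815]
 [218.5113  77.7925]
 [439.7328  80.5411]
 [204.8915 -98.4583]
 [454.776  -96.7596]]
```

View pics/g3.png

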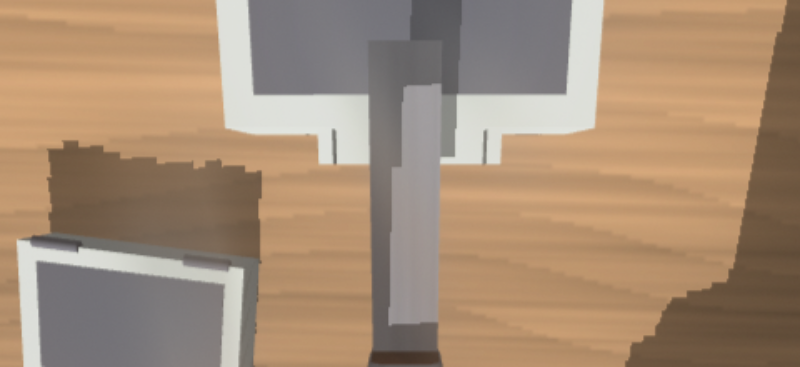

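The wrist view shows the large organiser's front tab spanning (272,98) to (380,98) in full-picture pixels, parallel to the image rows, so the yaw matches. Its middle is at y≈0.191, and the cheek marks are on either side of the blade. I'll back off and lower to gap height.

Call:
servo_tool([
  [0,-0.05,0.003,0,1],
  [0,-0.05,0.003,0,1],
  [0.05,-0.05,0.003,0,1],
  [0.1,-0.05,0.003,0,1],
  [0.129,-0.05,0.003,0,1],
  [0.129,-0.05,0.003,0,1],
  [0.129,-0.05,0.003,0,1],
  [0.129,-0.05,0.003,0,1],
])

```text
clock: 6.25
tcp_pos: [0.4303, 0.1877, 0.2037]
orientation: [1.189, 1.224, -1.187]
contact_force: [0.8, 0.4, -0.1]
grip_width: 0.016
```

Run:
```python
from h import *
np.set_printoptions(precision=4,suppress=True)
o=get_obs();w=grab_frame('wrist');s=grab_frame('scene');np.savez('g4.npz',w=w,s=s,p=o['tcp_pos'],r=o['orientation'])
print(o['tcp_pos'],o['contact_force'],R.from_rotvec(o['orientation']).as_matrix()[:,1:])
im=np.zeros((560,640,3),np.uint8)
im[:160]=w[:160];im[160:]=cv2.resize(s[220:285,316:420],(640,400),interpolation=cv2.INTER_CUBIC)
save('g4.png',im)
```

```text
[0.4303 0.1877 0.2037] [ 0.8486  0.4137 -0.1412] [[ 0.9996  0.0288]
 [ 0.0288 -0.9996]
 [-0.0002 -0.0016]]
```

View pics/g4.png

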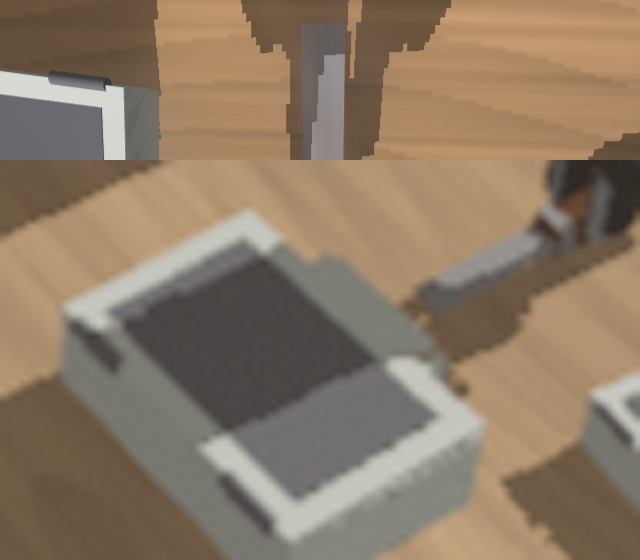

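The tip is in front of the tab's middle: wrist (323,24), scene about (386,242). I'll check its height once more.

Run:
```python
from h import *
np.set_printoptions(precision=4,suppress=True)
f=np.load('g4.npz');o=dict(tcp_pos=f['p'],orientation=f['r']);cw=cam('wrist',o);cs=cam('scene')
print(tri([cw,cs],[(323,24),(385.9,241.9)]))
# lip front corners in scene: crop (325,255),(445,345) -> check predicted positions
print(proj(cs,[[.5496,.229,.044],[.5513,.155,.044],[.5503,.192,.034]]), [(316+x*104/640,220+(y-160)*65/400) for x,y in[(325,255),(440,343)]])
```

```text
(array([0.5248, 0.1921, 0.0358]), [np.float64(0.0008933929168025507), np.float64(0.0008933929168025828)])
[[387.9762 252.0067]
 [369.1984 234.9542]
 [377.9997 245.9742]] [(368.8125, 235.4375), (387.5, 249.7375)]
```

Call:
servo_tool([
  [0,0.012,0,0,1],
  [0,0.024,0,0,1],
  [0,0.03,0,0,1],
  [0,0.035,0,0,1],
  [0,0.035,0,0,1],
  [0,0.035,0,0,1],
])

```text
clock: 6.95
tcp_pos: [0.4652, 0.1886, 0.2036]
orientation: [1.189, 1.224, -1.187]
contact_force: [0.7, -0.9, -0.9]
grip_width: 0.0156
```

Call:
servo_tool([
  [-0.006,0,0,0,1],
  [-0.012,0,0,0,1],
  [-0.023,0.0015,0,0,1],
  [-0.032,0.003,0,0,1],
  [-0.041,0.006,0,0,1],
  [-0.049,0.01,0,0,1],
  [-0.057,0.014,0,0,1],
  [-0.057,0.014,0,0,1],
])

```text
clock: 7.75
tcp_pos: [0.4805, 0.189, 0.262]
orientation: [1.192, 1.222, -1.185]
contact_force: [-0.2, -0.0, 0.0]
grip_width: 0.0158
```

Run:
```python
from h import *
np.set_printoptions(precision=4,suppress=True)
o=get_obs();w=grab_frame('wrist');s=grab_frame('scene')
print(o['tcp_pos'],o['contact_force'],R.from_rotvec(o['orientation']).as_matrix()[:,1:])
im=np.zeros((600,640,3),np.uint8)
im[:200]=w[:200];im[200:]=cv2.resize(s[200:285,306:442],(640,400),interpolation=cv2.INTER_CUBIC)
save('g5.png',im)
```

```text
[0.4805 0.189  0.262 ] [-0.1836 -0.0036  0.0081] [[ 0.9996  0.0279]
 [ 0.0279 -0.9996]
 [ 0.0028 -0.0028]]
```

View pics/g5.png

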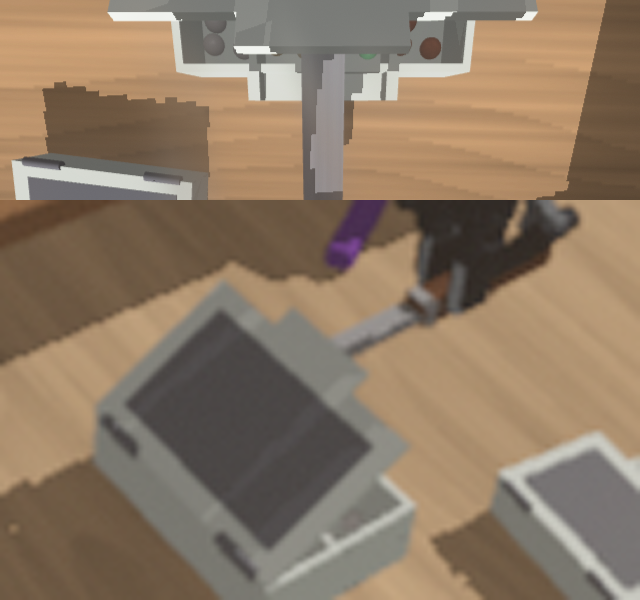

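The lid stands at about 30° with the blade under the lip, and the contact force is low. I'll continue along the arc.

Call:
servo_tool([
  [-0.008,0.005,0,0,1],
  [-0.015,0.01,0,0,1],
  [-0.022,0.016,0,0,1],
  [-0.028,0.023,0,0,1],
  [-0.033,0.03,0,0,1],
  [-0.038,0.038,0,0,1],
  [-0.042,0.046,0,0,1],
  [-0.046,0.054,0,0,1],
])

```text
clock: 8.65
tcp_pos: [0.5344, 0.1904, 0.3073]
orientation: [1.191, 1.223, -1.186]
contact_force: [-1.2, 0.6, -2.0]
grip_width: 0.0156
```

Call:
servo_tool([
  [-0.003,0.009,0,0,1],
  [-0.005,0.018,0,0,1],
  [-0.006,0.027,0,0,1],
  [-0.007,0.036,0,0,1],
  [-0.007,0.044,0,0,1],
  [-0.007,0.05,0,0,1],
  [-0.007,0.05,0,0,1],
  [-0.007,0.05,0,0,1],
])

```text
clock: 9.45
tcp_pos: [0.5844, 0.1918, 0.3143]
orientation: [1.191, 1.223, -1.186]
contact_force: [-0.9, -1.2, -0.8]
grip_width: 0.0159
```

Run:
```python
from h import *
np.set_printoptions(precision=4,suppress=True)
o=get_obs();w=grab_frame('wrist');s=grab_frame('scene')
print(o['tcp_pos'],o['contact_force'],R.from_rotvec(o['orientation']).as_matrix()[:,1:])
im=np.zeros((600,640,3),np.uint8)
im[:200]=w[:200];im[200:]=cv2.resize(s[200:285,306:442],(640,400),interpolation=cv2.INTER_CUBIC)
save('g6.png',im)
```

```text
[0.5844 0.1918 0.3143] [-0.9009 -1.2374 -0.8273] [[ 0.9996  0.0282]
 [ 0.0282 -0.9996]
 [ 0.0013 -0.0023]]
```

View pics/g6.png

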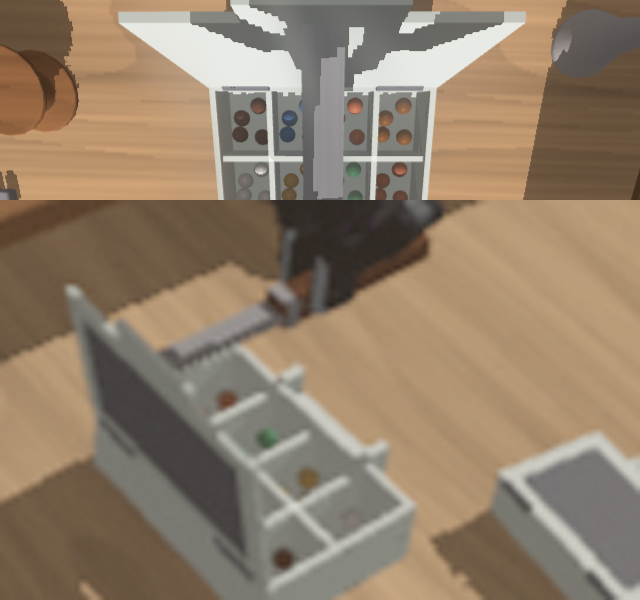

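The lid is standing up and leaning back slightly. I'll confirm its angle from the lid's corner pixels in the wrist view, (119,14) and (525,14).

Run:
```python
from h import *
np.set_printoptions(precision=1,suppress=True)
c=cam('wrist',get_obs())
y=np.array([-.02,.9998]);x=np.array([.9998,.02]);H=np.array([.6643,.194])
def P(t,s):
    d=H+x*(-.1*np.cos(t)-0.002*np.sin(t))+y*s*.075;return [*d,.042+.1*np.sin(t)-.002*np.cos(t)]
for t in (1.5,1.57,1.65,1.73,1.8): print(t,proj(c,[P(t,1),P(t,-1)]).ravel())
print(proj(c,[[*(H+y*.075),.042],[*(H-y*.075),.042]]).ravel())
```

```text
1.5 [131.1  94.7 520.7  97.7]
1.57 [127.9  75.4 524.2  78.4]
1.65 [125.   52.7 527.5  55.7]
1.73 [123.   29.7 529.9  32.8]
1.8 [122.1   9.8 531.2  12.8]
[209.6  82.9 440.4  84.7]
```

The angle comes out at about 1.75 rad, past upright. I'll retreat and return to the tray.

Call:
servo_tool([
  [0,-0.03,0,0,1],
  [0,-0.07,0,0,1],
  [0,-0.08,0,0,1],
  [0,-0.08,0.05,-1.4,1],
  [0,-0.08,0.1,-2.8,1],
  [0,-0.06,0.15,-2.8,1],
  [0,-0.03,0.2,-2.8,1],
  [0,0,0.25,-2.8,1],
])

```text
clock: 10.35
tcp_pos: [0.5809, -0.0428, 0.3145]
orientation: [1.155, 1.244, -1.149]
contact_force: [0.4, 1.2, -0.3]
grip_width: 0.0157
```

Call:
servo_tool([
  [0,0.018,0.045,0,1],
  [0,0.018,0.065,0,1],
  [0,0.018,0.065,0,1],
  [0.04,0.018,0.065,0,1],
  [0.08,0.018,0.065,0,1],
  [0.1,0.018,0.065,0,1],
  [0.1,0.018,0.065,0,1],
  [0.1,0.018,0.065,0,1],
])

```text
clock: 11.15
tcp_pos: [0.6044, -0.1051, 0.215]
orientation: [1.154, 1.245, -1.148]
contact_force: [0.1, 0.1, 0.1]
grip_width: 0.0157
```

Run:
```python
from h import *
np.set_printoptions(precision=4,suppress=True)
o=get_obs();w=grab_frame('wrist')
print(o['tcp_pos'],o['contact_force'],R.from_rotvec(o['orientation']).as_matrix())
save('g7.png',cv2.resize(w,(480,300)))
```

```text
[ 0.6044 -0.1051  0.215 ] [0.0936 0.1448 0.1194] [[ 0.0027  0.9969  0.0785]
 [ 0.0026  0.0785 -0.9969]
 [-1.      0.0029 -0.0024]]
```

View pics/g7.png

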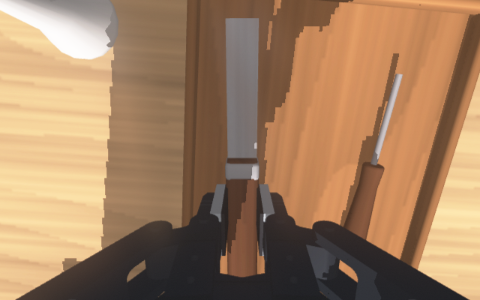

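The opener hangs over its own half of the tray, inside the walls and clear of the awl. I'll lower it now.

Call:
servo_tool([
  [0.01,0,0.003,0,1],
  [0.02,0,0.003,0,1],
  [0.025,0,0.003,0,1],
  [0.028,0,0.003,0,1],
  [0.029,0,0.003,0,1],
  [0.029,0,0.003,0,1],
])

```text
clock: 11.8
tcp_pos: [0.6052, -0.1083, 0.1867]
orientation: [1.155, 1.244, -1.147]
contact_force: [-0.8, -0.0, -0.9]
grip_width: 0.0158
```

Call:
servo_tool([
  [0.001,0,0,0,1],
  [0.002,0,0,0,1],
  [0.003,0,0,0,1],
  [0.003,0,0,0,1],
])

```text
clock: 12.2
tcp_pos: [0.6054, -0.1082, 0.1849]
orientation: [1.155, 1.243, -1.147]
contact_force: [-3.4, 1.2, 9.2]
grip_width: 0.0155
```

Call:
servo_tool([
  [0,0,0,0,0.34],
  [0,0,0,0,0.34],
  [0,0,0,0,0.34],
  [0,0,0,0,0.34],
  [-0.01,0,0,0,0.34],
  [-0.03,0,0,0,0.34],
  [-0.07,0,0,0,0.34],
  [-0.1,0,0,0,0.34],
])

```text
clock: 13.0
tcp_pos: [0.6052, -0.1085, 0.2873]
orientation: [1.156, 1.242, -1.146]
contact_force: [0.7, -1.4, 0.0]
grip_width: 0.0281
```

Call:
servo_tool([
  [-0.06,-0.04,0,0,0.34],
  [-0.06,-0.08,0,0,0.34],
  [-0.06,-0.1,0,0,0.34],
  [-0.06,-0.1,0,0,0.34],
  [-0.06,-0.1,0,0,0.34],
])

```text
clock: 13.5
tcp_pos: [0.505, -0.1165, 0.3476]
orientation: [1.156, 1.241, -1.145]
contact_force: [-0.0, 0.5, 0.2]
grip_width: 0.028
```

Run:
```python
from h import *
o=get_obs();w=grab_frame('wrist');s=grab_frame('scene');print(o['tcp_pos'],o['contact_force'])
im=np.zeros((590,640,3),np.uint8)
im[:300]=cv2.resize(w,(480,300)).shape and 0
im[:300,:480]=cv2.resize(w,(480,300));im[300:]=cv2.resize(s[160:290,230:470],(640,290))[:290]
save('g8.png',im)
```

```text
[ 0.50500486 -0.11654271  0.34756878] [-0.01604199  0.48257837  0.19455395]
```

View pics/g8.png

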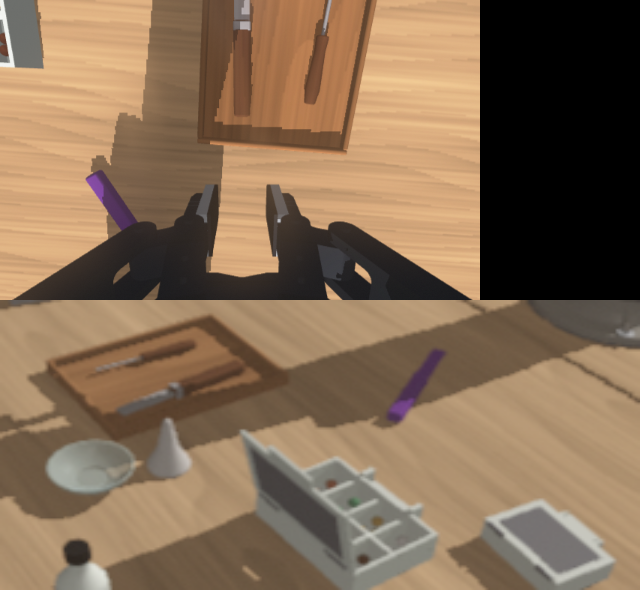

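The opener lies flat in the tray, wholly inside it with the butt at wrist pixel (243,113). The lid stands open, leaning back, and the bystanders in view are where they were. I'll hand in now.

```bash
python3 -c "
from bench import *
print(hand_in())"
```

```text
the job is handed in; nothing more can be done
None
```

I levered the lid open with the opener, laid the opener back in its half of the tray, and handed the job in after about 13.6 s of robot time.

- **Lid:** it stands open at about 1.75 rad, past upright. I measured this from the lid's corners in the wrist camera while the blade still held it. A scene picture after the retreat shows it still standing.
- **Opener:** the last pictures show it flat on the tray floor inside the walls, with the awl beside it undisturbed. I did not measure its final position beyond those pictures.
- **Contact:** the organiser was touched only by the blade. The wrist force stayed around 10 N at most, when the opener or fingertips met the tray floor. The gripper ended clear of everything.
- **Bystanders:** those visible in the last pictures are where they were; the crimper, spool, jar and block were out of those views.

**Checks that disagreed:**
- **Tip height:** the camera estimate came out 2–4 mm higher than the grasp height implied. I aimed between the two and the blade went in without touching.
- **Grip reading:** the gripper read about 16 mm on the 18 mm handle.
- **Organiser position:** it differed by about 3 mm sideways between the top and wrist cameras, well within the 64 mm gap.

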